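# Fit a new brake pad and check the handbrake

### The job

Fit the new brake pad, the one in the rack with the thick lining, into the brake on the test board: push it straight down into the open pocket beside the disc, lining towards the disc, until the spring catch clicks over it. Then check the handbrake: pull the lever up to its third notch and let go, so that it holds the pad gripping the disc, and after that press the release button and bring the lever all the way down again. Leave the worn pad in the rack and the other tools and parts where they are.

Things in the scene. Friction and masses are not known exactly. Their poses are not given: they have to be found in the camera images.
- brake_board: Brake test board, fixed: grey steel base 250 x 270 x 16 mm. Left half (+y): upright disc with caliper; right half (-y): handbrake lever. Origin: centre of the base's underside. Axes: z up, y along the disc's and the lever hinge's axis, x from the lever's grip towards its hinge (the grip points to -x, towards the robot). Nothing on it stands higher than 215 mm, but for the raised lever.
- disc: Drilled steel brake disc, diameter 160 mm, 6 mm thick, upright; turns freely about the board's y axis. Origin: its centre, 106 mm above the bench; top of its rim 186 mm above the bench. Its -y face is one side of the pad pocket.
- pocket_mid (a point): Where new_pad_mid lies when the pad is home in the caliper's pocket, which is open at the top, between aluminium wall (-y) and disc face (+y). Axes as the board's and as the fitted pad's. Pocket 94 mm long (x), 21 mm wide (y); the pad stands on ledges 40 mm below this point. Tops: disc rim +14 mm, wall +11 mm, catch +41 mm (at -x, 40 to 72 mm off). Push straight down; the catch takes about 10 N.
- catch (a joint): Spring catch: hinged steel clip, 15 mm wide, with a sloping nose, at the -x end of the pocket. rad: 0 closed; the end of the pad pushes it out to 0.1 or more on the way down, and it snaps back to 0 over the shoulder of the back plate when the pad is home.
- new_pad_mid (a point): New pad, loose, 0.26 kg, upright in the rack. Steel back plate 90 (x) x 8 (y) x 50 mm high; on its top centre a grip tab 36 x 8 x 30 mm high; on its +y face a grey lining 74 x 42 x 10 mm thick (18 mm in all). Point: mid-thickness of the back plate, half-way up the 80 mm; the tab spans 10 to 40 mm above it. x along the pad, y to the lining, z up. Take it by the tab's 8 mm from above; lift 50 mm to clear the rack.
- worn_pad_mid (a point): Worn pad: same back plate and tab, but the lining is only 3 mm thick (11 mm in all). Stands in the rack's other slot and stays there. Point and axes as for the new pad.
- rack: Plywood rack, fixed, 124 (x) x 142 (y) mm, 38 mm high, 8 mm floor. Two slots along its x, 75 mm apart in y, each holds a pad upright by the ends of its back plate. Either pad may be in either slot. Origin: centre of the underside.
- lever_pivot (a point): Hinge of the handbrake lever, 157 mm above the bench; it turns about the board's y axis. Axes as the board's.
- lever_grip (a point): Point on the lever's centre line, 142 mm from the hinge, in its black rubber grip (28 mm wide in y, 26 mm high, from 100 to 204 mm from the hinge). Axes of the lever: x towards the hinge, y along the hinge, z out of the grip's top. Can be held from above by its two sides; it turns between the fingers as it rises.
- lever (a joint): Handbrake lever. rad: 0 fully down on a rubber stop (grip slopes 0.28 below level), grows as the grip is pulled up, stop at 0.86. Clicks into a notch a little past each of 0.16, 0.32, 0.48, 0.64, 0.80 and then cannot go down below it; third notch: 0.46 to 0.62. Elsewhere friction (0.55 N m) holds it. From about 0.35 the fitted pad pushes back, about 0.5 N m at 0.48. To the third notch the grip point rises about 66 mm.
- button (a joint): Release button of the lever. m: 0 out, 0.007 fully pressed. From 0.005 the pawl is out and the lever can go down while the button is held in; if it comes out on the way, the pawl drops into the next notch below. It also dips up to 5 mm by itself at each click while the lever is raised.
- button_top (a point): Top of the round aluminium release button, diameter 20 mm, on top of the grip, 187 mm from the hinge; 9 mm above the rubber, 22 mm above the lever's centre line. Axes as the lever's; pressed along its -z with 4 to 10 N. The lever does not come down wholly by itself: press the button from above, keep it in and push the lever down with it to the stop.
- spanner: Combination spanner, 159 mm long, lying on the front of the board's base plate. A bystander: leave it.
- tape_measure: Yellow and black tape measure, 66 x 74 x 38 mm. A bystander: leave it.
- hex_keys: Folding hex key set, black sides and bright keys, 28 x 85 x 26 mm, lying on the bench. A bystander: leave it.

How it is judged:
By the outcome, as a careful person would: the job done as asked, in the order asked, and still so for the second after the job is handed in, with the robot touching nothing.
It also fails if it takes over 69 s, if anything falls off the work surface, if the arm or the gripper's body presses on something with over 40 N, if the wrist force passes 120 N, or if a joint passes its speed limit or range.

### The arm

A 7-joint arm with a two-finger parallel gripper is mounted at the origin on a cart in front of the work surface, level with it; the furniture and walls round the work are solid. World frame = base frame: x ahead of the robot, y to its left, z up, the work surface at z = 0. Lengths are in m, angles in rad, forces in N, time in s.
With the tool pointing down it reaches from about 0.4 to 0.85 m from the base axis. Payload 10.4 kg.
Tool frame: the origin (TCP) lies at the very end of the fingers, on their centre line; the grasp point (between the pads) lies 19 mm behind it; z points along the fingers, y is the direction in which the jaws open and shut (so a half turn about z gives the same grasp; the last joint's range is limited). The gripper opens to 87 mm and grips with 3 to 60 N. Pads are 19 mm wide; open, the fingers measure 117 mm over their backs; the gripper's body (75 mm by 190 mm) begins 51 mm behind the grasp point.
Start: joints at [-1.263, 0.332, -0.065, 1.46, 0.022, 1.35, -0.088], TCP at [0.203, 0.591, 0.223] pointing down, gripper open.
Joint ranges: [-2.6, 2.6], [-0.5, 2.12], [-1.47, 1.34], [0.16, 2.42], [-1.27, 4.41], [0.06, 2.06], [-2.6, 2.6]. Speed limits (rad/s): [2.22, 2.22, 2.79, 2.79, 3.14, 3.14, 3.14].

### API

Orientations are given as a unit quaternion [x, y, z, w].
In Python, from bench import r, eyes, job gives the robot as it stands. The module is installed in compiled form; this text tells all that it offers.
- The arm moves only by the tool play_rows, never from a script. Its argument "motion" is a list of rows, each a list of 7 numbers: the shift along the tool's x, y, z as a fraction of full scale, then the turn, a rotation vector about the tool's x, y, z as a fraction of full scale, then the opening in per cent of the stroke, from 0 (shut) to 100 (fully open). A call has 1 to 5 rows; each row is the pose to reach, as a shift and turn from the pose commanded when the call began, along the tool's axes at that moment; what a row does not reach only later rows make up. Full scale, the value 1, is 0.2 m for a shift and 90 degrees for a turn. A row lasts 1/8 s, in which the tool goes at most 62.5 mm and 10.7 degrees, less where a joint would pass 70% of its speed; a pose out of reach is approached as far as the arm can. A call with a number of a shift or a turn outside -1 to 1 is refused whole. A call with a gripper value outside its range is refused whole. The fingers move at their own pace and stop on an object; "squeeze" is the grip in N (left out, the last holds). Time passes only in rows, so rows that repeat a pose let the fingers close. It gives the time, the measured TCP pose, the force and the opening at its end, in the units of the state.
- r.read_state(): the state, without advancing time (a new reading comes with each control period).
- eyes.camera(name): name is "side" or "top"; returns a dict with "image" (480x640x3 uint8, red, green, blue), "mtx" (3x3 intrinsics, pixels), "R" (3x3) and "t" (3): a world point X has camera coordinates R X + t. Camera axes: x right, y down, z forward; pixel columns grow to the right and rows downward; lengths in m; the calibration is good to about 2 mm. A picture is of the moment at which its call begins. There is no depth.
- job.close_job(): hands the job in, once; it reports no verdict.
Trained networks look in a picture, given as the dict that the camera call returned (one of the last four; its "shot" number tells which), for a name from the list of things; names that differ only in an ending like _2 or _b are one class to them, and where a whole thing is asked for, a point or a joint stands for the part that bears it (a point fixed in the world has none). Each returns a list of dicts, best first, with "p" (0 to 1); they miss things now and then, are a little off and sometimes report something else, mostly with a low value. They report only what shows in the picture. A call takes as long as a camera call.
- eyes.regions_of(picture, label): "region" (480x640 bool, what is visible of it) and "xy" ([column, row] in pixels, amid what is visible of it).
- eyes.landmark_of(picture, label): "xy" ([column, row] in pixels: a listed point, or the origin of a listed thing).
The state is a dict: "time": time; "joint_positions": joint angles; "joint_vel": joint speeds; "joint_torque": joint torques, N m; "ee_pos": TCP position; "eef_rot": TCP orientation; "ft_force": force on the tool from outside, world axes, zero at the start; "torque": the same for the moment, N m; "width": finger opening in m.
Only numpy, scipy, OpenCV 4.12 (cv2) and the standard library are available. Lean on these libraries where they do the work, as an engineer would, in place of code of your own. Each camera call takes 0.05 s, during which the arm holds its last target. There are 200 camera calls.

## Working session

There is one attempt and no reset: what is moved stays moved. The work goes in short steps, Python scripts to look and compute and a tool call to move; the robot and the scene stay as the last step left them, time stands still between calls to the robot, and variables do not carry over. Pictures are saved under pics/ and viewed, about 8 in all and at most 12, crops included, and the job is handed in when it is done.

Besides the shell and the picture viewer there is one more tool, called after "Emit:" by a JSON object that holds its "method" and its "body". play_rows: Moves the arm, as the interface text tells. Shift numbers are shares of 0.2 m and turn numbers shares of 90 degrees, none past 1 either way. Its arguments: {"type":"object","properties":{"motion":{"type":"array","items":{"type":"array","items":{"type":"number"}}},"squeeze":{"type":"number"}},"required":["motion"]}

```bash
mkdir -p pics; cat > h.py <<'E'
import numpy as np, cv2
from bench import r, eyes, job
from scipy.spatial.transform import Rotation as Ro
def tri(pts):
    A=[];b=[]
    for c,xy in pts:
        P=c["mtx"]@np.c_[c["R"],c["t"]]
        for k in (0,1):
            A.append(xy[k]*P[2]-P[k])
    A=np.array(A); s=np.linalg.lstsq(A[:,:3],-A[:,3],rcond=None)
    X=s[0]; e=[np.round(proj(c,X)-np.array(xy),1) for c,xy in pts]
    return X,e
def proj(c,X):
    p=c["mtx"]@(c["R"]@np.array(X)+c["t"]); return p[:2]/p[2]
def planez(c,xy,z):
    d=c["R"].T@np.linalg.inv(c["mtx"])@np.array([xy[0],xy[1],1.]); o=-c["R"].T@c["t"]
    return o+d*(z-o[2])/d[2]
def save(c,n,box=None,f=1):
    im=c["image"][:,:,::-1]
    if box: im=im[box[1]:box[3],box[0]:box[2]]
    cv2.imwrite("pics/"+n,cv2.resize(np.ascontiguousarray(im),None,fx=f,fy=f,interpolation=cv2.INTER_CUBIC))
E
python3 - <<'E'
from h import *
s=r.read_state(); print(s)
T=eyes.camera("top");S=eyes.camera("side")
save(T,"t0.png");save(S,"s0.png")
for l in ["brake_board","disc","pocket_mid","new_pad_mid","worn_pad_mid","rack","lever_pivot","lever_grip","button_top"]:
    a=eyes.landmark_of(T,l)[:2];b=eyes.landmark_of(S,l)[:2]
    print(l,[(np.round(q["xy"]),round(q["p"],2)) for q in a],[(np.round(q["xy"]),round(q["p"],2)) for q in b])
    if a and b: print("   ",*tri([(T,a[0]["xy"]),(S,b[0]["xy"])]))
E
```

```text
{'time': 0.0, 'joint_positions': array([-1.26257606,  0.3328573 , -0.06471385,  1.46096802,  0.02159977,
        1.34986261, -0.08852771]), 'joint_vel': array([ 0.00137291, -0.0011755 , -0.00098081,  0.00185684,  0.00044076,
       -0.00190902, -0.00081898]), 'joint_torque': array([ 1.28578646e-03, -6.23257899e+01,  2.48849066e-02, -3.89901531e+01,
       -6.15486014e-02,  3.94352584e-02,  1.13953201e-04]), 'ee_pos': array([0.20288339, 0.59074466, 0.22175031]), 'eef_rot': array([ 1.64653446e-01,  9.86351232e-01, -6.94610590e-04, -8.54531861e-05]), 'ft_force': array([-0.14983461, -0.23978329,  0.1560093 ]), 'torque': array([-0.07154641,  0.0282532 , -0.0661294 ]), 'width': 0.08689578501852072}
brake_board [(array([218., 224.]), 0.87)] [(array([287., 331.]), 0.6), (array([348., 232.]), 0.32)]
    [ 0.57781318  0.30063685 -0.00535863] [array([-0., -0.]), array([0., 0.])]
disc [(array([170., 218.]), 0.91), (array([455., 251.]), 0.75)] [(array([276., 308.]), 0.64), (array([347., 242.]), 0.46)]
    [0.58145598 0.37941186 0.10394641] [array([0. , 0.1]), array([-0.1, -0. ])]
pocket_mid [(arr
[... 408 characters left out ...]
60.]), 0.24)]
    [ 0.48451807 -0.10078167  0.07442114] [array([-0.6, -5.5]), array([ 2.9, -0.1])]
rack [(array([373., 263.]), 0.67)] [(array([348., 252.]), 0.76)]
    [ 0.47461854 -0.06804752 -0.00047951] [array([0.1, 0.9]), array([-0.5,  0. ])]
lever_pivot [(array([223., 186.]), 0.63)] [(array([258., 256.]), 0.59)]
    [0.64109315 0.25603785 0.15071432] [array([0. , 0.2]), array([-0.2, -0. ])]
lever_grip [(array([254., 249.]), 0.74)] [(array([319., 256.]), 0.61)]
    [0.51558082 0.19790392 0.12522597] [array([-0.3, -2. ]), array([1.3, 0. ])]
button_top [(array([267., 266.]), 0.62)] [(array([341., 248.]), 0.44)]
    [0.47234919 0.16898461 0.1312357 ] [array([0.1, 0.9]), array([-0.5,  0. ])]
```

View pics/t0.png

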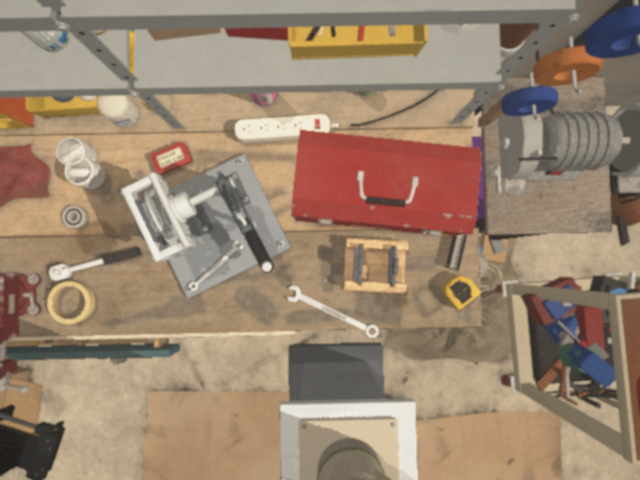

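View pics/s0.png

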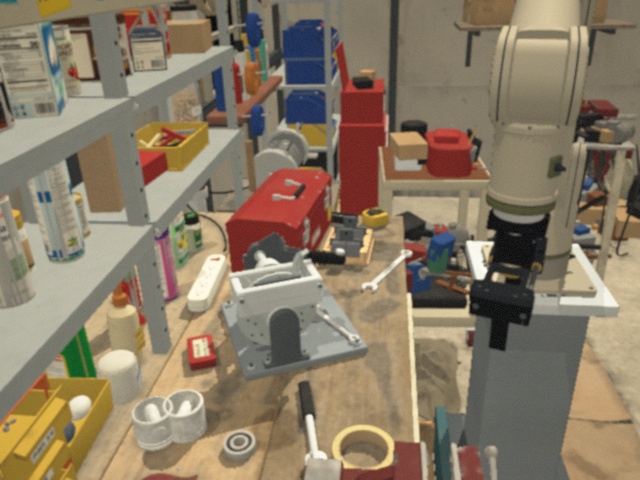

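The top view shows the board at about (218,224), yawed about 25°, with the lever grip ending near (267,266). The rack is at (376,265) with tabs at (358,265) and (393,265). The side view is blocked little. I'll crop both areas of the top view.

```bash
python3 - <<'E'
from h import *
T=eyes.camera("top");S=eyes.camera("side")
a=cv2.resize(T["image"][135:305,110:300,::-1],None,fx=2.9,fy=2.9,interpolation=cv2.INTER_CUBIC)
b=cv2.resize(T["image"][230:300,335:415,::-1],None,fx=3,fy=3,interpolation=cv2.INTER_CUBIC)
d=cv2.resize(S["image"][205:270,315:395,::-1],None,fx=3,fy=3,interpolation=cv2.INTER_CUBIC)
cv=np.zeros((500,800,3),np.uint8);cv[:a.shape[0],:a.shape[1]]=a[:500,:];cv[:210,555:795]=b;cv[230:425,555:795]=d
cv2.imwrite("pics/c0.png",cv)
for n,c in(("T",T),("S",S)):
  for l in["rack","new_pad_mid","worn_pad_mid","lever","brake_board"]:
    for q in eyes.regions_of(c,l)[:2]:
        m=q["region"].astype(np.uint8); print(n,l,round(q["p"],2),np.round(q["xy"]),m.sum(),cv2.minAreaRect(cv2.findNonZero(m)) if m.any() else 0)
print(-T["R"].T@T["t"],-S["R"].T@S["t"],T["mtx"][0,0],S["mtx"][0,0])
E
```

```text
T rack 0.59 [374. 263.] 2457 ((375.1436462402344, 264.7707214355469), (62.071983337402344, 52.9267463684082), 3.012787342071533)
T rack 0.26 [253. 234.] 1087 ((245.77182006835938, 223.9364013671875), (105.03106689453125, 17.754560470581055), 60.572540283203125)
T new_pad_mid 0.87 [356. 262.] 263 ((357.5, 264.5), (37.0, 9.0), 90.0)
T worn_pad_mid 0.87 [392. 265.] 341 ((392.5, 265.5), (39.0, 11.0), 90.0)
T lever 0.76 [252. 229.] 1177 ((246.10214233398438, 225.03024291992188), (102.65007781982422, 16.924205780029297), 61.50436782836914)
T brake_board 0.95 [208. 222.] 13677 ((206.37554931640625, 223.53741455078125), (139.61611938476562, 130.20204162597656), 63.799888610839844)
T brake_board 0.66 [359. 266.] 322 ((357.265869140625, 263.41741943359375), (9.322771072387695, 39.146121978759766), 2.726310968399048)
S rack 0.62 [362. 250.] 582 ((347.99755859375, 246.092041015625), (49.87746047973633, 35.382484436035156), 1.5074357986450195)
S new_pad_mid 0.95 [347. 241.] 609 ((346.58917236328125, 240.99681091308594), (33.747093200683594, 26.862234115600586), 16.38953971862793)
S worn_pad_mid 0.6 [350. 227.] 340 ((349.5, 227.0), (22.0, 31.0), 90.0)
S lever 0.66 [304. 256.] 1000 ((298.094970703125, 254.82034301757812), (94.06661987304688, 17.17738151550293), 1.301952600479126)
S lever 0.53 [282. 314.] 13427 ((287.5372314453125, 300.653076171875), (138.34445190429688, 132.7770538330078), 76.32869720458984)
S brake_board 0.67 [284. 312.] 13378 ((286.7605285644531, 300.6036682128906), (139.75091552734375, 132.53558349609375), 75.67728424072266)
S brake_board 0.51 [301. 258.] 181 ((299.4295349121094, 257.9245910644531), (12.024564743041992, 20.38450050354004), 13.240518569946289)
[0.47804955 0.06685739 1.0723785 ] [0.37460343 1.28826212 0.6997989 ] 450.0611555776571 563.0583790177437
```

View pics/c0.png

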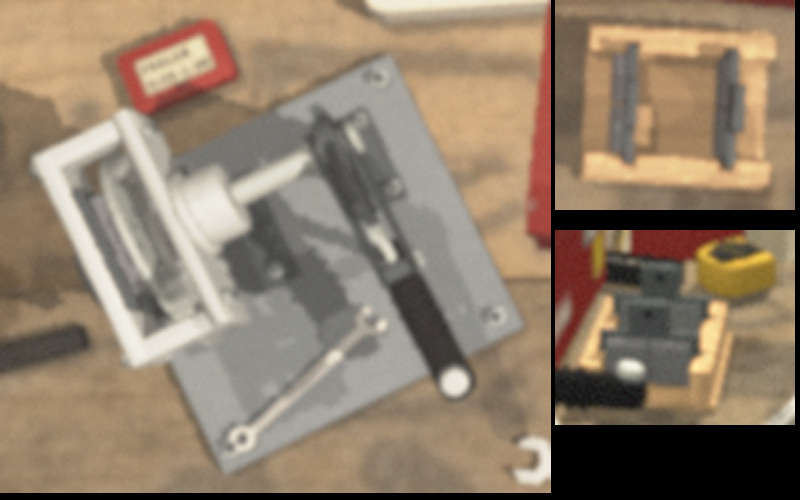

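Left/front pad in the rack is named the new one by both networks; I'll confirm by zooming (lining thickness).

```bash
python3 - <<'E'
from h import *
ims=[]
T=[eyes.camera("top")["image"].astype(float) for _ in range(6)];S=[eyes.camera("side")["image"].astype(float) for _ in range(6)]
t=np.mean(T,0).astype(np.uint8)[235:295,340:412,::-1];s=np.mean(S,0).astype(np.uint8)[212:265,318:380,::-1]
a=cv2.resize(t,None,fx=5.5,fy=9,interpolation=cv2.INTER_CUBIC);b=cv2.resize(s,None,fx=6,fy=9,interpolation=cv2.INTER_CUBIC)
cv=np.zeros((545,790,3),np.uint8);cv[:540,:396]=a;cv[:b.shape[0],405:405+b.shape[1]]=b
cv2.imwrite("pics/c1.png",cv2.convertScaleAbs(cv,alpha=1.4,beta=10))
E
```

```text
(no output)
```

View pics/c1.png

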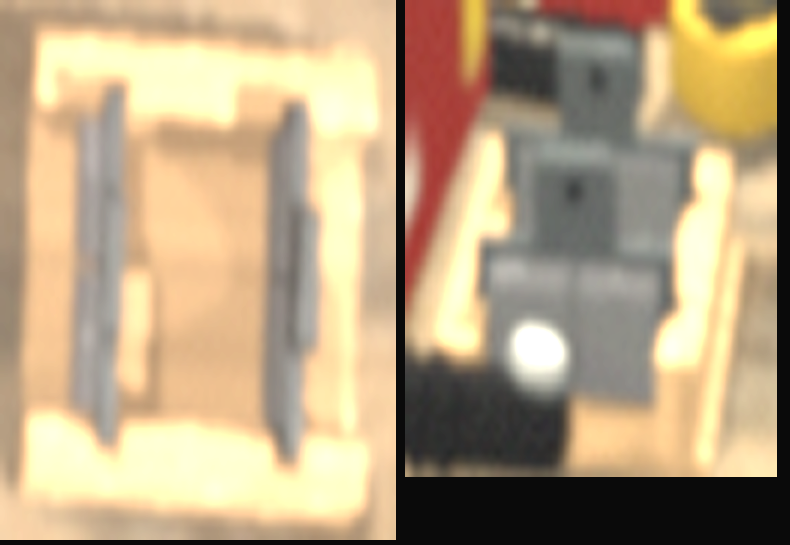

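The zoom shows the left (+y) pad with the thick lining, on its +y side; the right pad has the thin one, also on +y. So the new pad is the left one at about (360,264) in the top view. Next the poses, with projected overlays.

```bash
cat >> h.py <<'E'
def med(c_name,l,n=5):
    c=None;xs=[]
    for _ in range(n):
        c=eyes.camera(c_name); q=eyes.landmark_of(c,l)
        if q: xs.append(q[0]["xy"])
    return c,np.median(xs,0)
E
python3 - <<'E'
from h import *
T=eyes.camera("top");S=eyes.camera("side")
p=[planez(T,q,.058) for q in((360.9,244.8),(359.1,283.9))]; print("plate ends",p,np.degrees(np.arctan2(*(p[0]-p[1])[[1,0]])),np.linalg.norm(p[0]-p[1]))
print("tab top side",planez(S,(339.7,230.3),.088),planez(S,(353.5,230.3),.088))
cs=np.array([planez(T,q,.016)[:2] for q in((245.2,154),(290.7,247.1),(186.6,297.8))])
print("corners",cs,np.linalg.norm(cs[0]-cs[1]),np.linalg.norm(cs[1]-cs[2]))
dx=cs[0]-cs[1];dy=cs[2]-cs[1]; y1=np.arctan2(dx[1],dx[0]);y2=np.arctan2(dy[1],dy[0])-np.pi/2
print("yaw",np.degrees([y1,y2])); yaw=(y1+y2)/2
bo=(cs[0]+cs[2])/2; print("board",bo)
R=Ro.from_euler("z",yaw).as_matrix()
for l in ["rack","new_pad_mid","disc","pocket_mid","lever_pivot","lever_grip","button_top"]:
    a=med("top",l,4)[1];b=med("side",l,4)[1]
    X,e=tri([(T,a),(S,b)]); print(l,np.round(X,4),e[0],"board frame",np.round(R.T@(X-[*bo,0]),4), "top@z", {"disc":planez(T,a,.106),"pocket_mid":planez(T,a,.172),"lever_pivot":planez(T,a,.157),"lever_grip":planez(T,a,.118),"new_pad_mid":planez(T,a,.048)}.get(l))
im=T["image"][150:265,110:220,::-1].copy(); 
cv2.imwrite("pics/c2.png",cv2.convertScaleAbs(cv2.resize(im,None,fx=5,fy=5,interpolation=cv2.INTER_CUBIC),alpha=1.1))
E
```

```text
plate ends [array([ 0.51815757, -0.03469582,  0.058     ]), array([ 0.43027008, -0.02854472,  0.058     ])] -4.003505560967448 0.0881024769336443
tab top side [ 0.49012399 -0.01561881  0.088     ] [ 0.45484325 -0.01759561  0.088     ]
corners [[0.74031245 0.23001281]
 [0.5176459  0.12610871]
 [0.40404873 0.37091263]] 0.2457162025476554 0.26987640912394223
yaw [25.01542343 24.89287026]
board [0.57218059 0.30046272]
rack [ 0.4769 -0.0731  0.0039] [0. 0.] board frame [-0.244  -0.2984  0.0039] top@z None
new_pad_mid [ 0.4785 -0.0397  0.045 ] [-0.3 -2.6] board frame [-0.2285 -0.2689  0.045 ] top@z [ 0.47246825 -0.03994598  0.048     ]
disc [0.5804 0.3821 0.1063] [-0. -0.] board frame [0.0419 0.0706 0.1063] top@z [0.58030549 0.38223198 0.106     ]
pocket_mid [0.5819 0.3692 0.1755] [0.1 0.8] board frame [0.0378 0.0583 0.1755] top@z [0.58397371 0.37063862 0.172     ]
lever_pivot [0.6406 0.2512 0.1541] [0.2 1.1] board frame [ 0.0413 -0.0736  0.1541] top@z [0.64237865 0.25092532 0.157     ]
lever_grip [0.5214 0.1956 0.1187] [-0.2 -1.7] board frame [-0.0903 -0.0737  0.1187] top@z [0.51773265 0.19526493 0.118     ]
button_top [0.4765 0.1706 0.1349] [-0.  -0.2] board frame [-0.1416 -0.0773  0.1349] top@z None
```

View pics/c2.png

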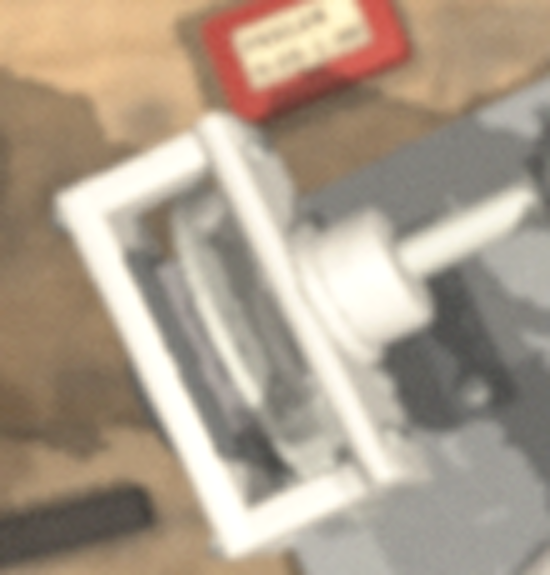

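The crop shows the disc rim as the bright arc through about (235,330) in the crop. The pocket lies between it and the right-hand bar; the left-hand bar covers the fixed pad. An overlay will check this.

```bash
cat >> h.py <<'E'
yaw=np.radians(25); bo=np.array([.5722,.3005,0]); Rb=Ro.from_euler("z",yaw).as_matrix()
def B(x,y,z): return Rb@np.array([x,y,z])+bo
E
python3 - <<'E'
from h import *
def draw(c,box,f,y0,x0):
    im=np.ascontiguousarray(cv2.resize(c["image"][box[1]:box[3],box[0]:box[2],::-1],None,fx=f,fy=f,interpolation=cv2.INTER_CUBIC))
    P=lambda X:tuple(int(v) for v in (proj(c,X)-[box[0],box[1]])*f+f/2)
    th=np.linspace(np.pi/2-1,np.pi/2+1,40)
    for y,col in((y0-.003,(0,0,255)),(y0+.003,(0,255,255))):
        cv2.polylines(im,[np.array([P(B(x0+.08*np.cos(t),y,.106+.08*np.sin(t))) for t in th])],0,col)
    yw=y0-.003-.021
    cv2.line(im,P(B(x0-.047,yw,.183)),P(B(x0+.047,yw,.183)),(255,0,0))
    pm=y0-.0185
    for h in(.04,):
      cv2.line(im,P(B(x0-.045,pm,.172)),P(B(x0+.045,pm,.172)),(0,255,0))
    for dx in(-.04,-.072): cv2.circle(im,P(B(x0+dx,pm,.213)),4,(255,0,255),1)
    return im
T=eyes.camera("top");S=eyes.camera("side")
a=draw(T,(115,155,205,255),4.3,.0706,.0405); b=draw(S,(215,235,335,335),3.5,.0706,.0405)
cv=np.zeros((440,800,3),np.uint8);cv[:a.shape[0],:a.shape[1]]=a;cv[:b.shape[0],388:388+b.shape[1]]=b[:,:412]
cv2.imwrite("pics/c3.png",cv)
E
```

```text
(no output)
```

View pics/c3.png

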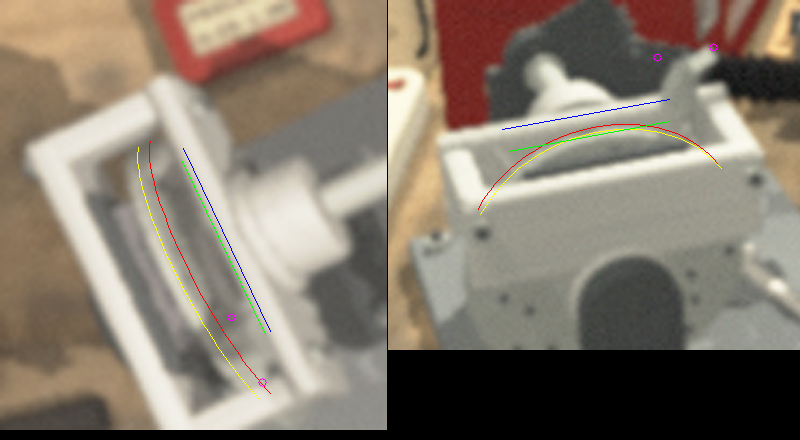

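```bash
python3 - <<'E'
from h import *
for name in("top","side"):
    cs=[eyes.camera(name) for _ in range(5)]
    g=np.mean([c["image"].astype(float).mean(2) for c in cs],0).astype(np.float32); c=cs[0]
    ys=np.arange(.010,.110,.002)
    out=[]
    for y in ys:
        v=[]
        for x in np.arange(.028,.053,.002):
            p=proj(c,B(x,y,.1845)); v.append(cv2.remap(g,np.float32([[p[0]]]),np.float32([[p[1]]]),cv2.INTER_LINEAR)[0,0])
        out.append(np.mean(v))
    print(name,[(int(round(y*1000)),int(o)) for y,o in zip(ys,out)])
E
```

```text
top [(10, 225), (12, 225), (14, 225), (16, 224), (18, 224), (20, 224), (22, 225), (24, 225), (26, 224), (28, 219), (30, 216), (32, 220), (34, 223), (36, 217), (38, 207), (40, 209), (42, 219), (44, 219), (46, 209), (48, 185), (50, 152), (52, 129), (54, 121), (56, 122), (58, 121), (60, 117), (62, 118), (64, 131), (66, 145), (68, 149), (70, 152), (72, 169), (74, 196), (76, 207), (78, 191), (80, 156), (82, 138), (84, 142), (86, 139), (88, 124), (90, 111), (92, 111), (94, 117), (96, 145), (98, 194), (100, 226), (102, 232), (104, 231), (106, 226), (108, 214)]
side [(10, 182), (12, 197), (14, 208), (16, 218), (18, 226), (20, 230), (22, 233), (24, 235), (26, 236), (28, 235), (30, 230), (32, 221), (34, 207), (36, 192), (38, 183), (40, 184), (42, 195), (44, 209), (46, 220), (48, 224), (50, 224), (52, 218), (54, 209), (56, 197), (58, 185), (60, 173), (62, 163), (64, 155), (66, 152), (68, 156), (70, 167), (72, 182), (74, 192), (76, 191), (78, 181), (80, 165), (82, 151), (84, 140), (86, 134), (88, 130), (90, 127), (92, 123), (94, 120), (96, 116), (98, 110), (100, 103), (102, 97), (104, 106), (106, 132), (108, 169)]
```

```bash
python3 - <<'E'
from h import *
cs=[eyes.camera("top") for _ in range(5)]
g=np.mean([c["image"].astype(float).mean(2) for c in cs],0).astype(np.float32); c=cs[0]
def prof(f,us,vs):
    o=[]
    for u in us:
        p=np.array([proj(c,f(u,v)) for v in vs],np.float32)
        o.append(int(cv2.remap(g,p[:,:1].copy(),p[:,1:].copy(),cv2.INTER_LINEAR).mean()))
    return [(round(u*1000),k) for u,k in zip(us,o)]
Rr=Ro.from_euler("z",-3,degrees=True).as_matrix()
f=lambda u,v,z:Rr@np.array([v,u,0])+[.474,-.0316,z]
us=np.arange(-.03,.031,.002)
print("tab",prof(lambda u,v:f(u,v,.088),us,np.arange(-.012,.013,.003)))
print("plateA",prof(lambda u,v:f(u,v,.058),us,np.arange(-.044,-.036,.002)))
print("plateB",prof(lambda u,v:f(u,v,.058),us,np.arange(.036,.044,.002)))
print("plate x",prof(lambda u,v:f(v,u,.058),np.r_[np.arange(-.06,-.03,.002),np.arange(.03,.06,.002)],[-.002,0,.002]))
print("pocket x",prof(lambda u,v:B(u,v,.183),np.arange(-.03,.11,.003),np.arange(.054,.066,.003)))
E
```

```text
tab [(-30, 138), (-28, 138), (-26, 139), (-24, 139), (-22, 139), (-20, 139), (-18, 137), (-16, 134), (-14, 135), (-12, 140), (-10, 143), (-8, 143), (-6, 140), (-4, 137), (-2, 130), (0, 122), (2, 115), (4, 109), (6, 103), (8, 101), (10, 106), (12, 109), (14, 106), (16, 108), (18, 117), (20, 130), (22, 137), (24, 140), (26, 140), (28, 140), (30, 140)]
plateA [(-30, 186), (-28, 184), (-26, 183), (-24, 182), (-22, 181), (-20, 181), (-18, 180), (-16, 179), (-14, 178), (-12, 177), (-10, 176), (-8, 171), (-6, 156), (-4, 136), (-2, 122), (0, 118), (2, 116), (4, 119), (6, 129), (8, 146), (10, 160), (12, 168), (14, 174), (16, 179), (18, 184), (20, 189), (22, 194), (24, 195), (26, 193), (28, 191), (30, 187)]
plateB [(-30, 155), (-28, 153), (-26, 151), (-24, 150), (-22, 151), (-20, 152), (-18, 156), (-16, 160), (-14, 164), (-12, 165), (-10, 165), (-8, 162), (-6, 148), (-4, 130), (-2, 116), (0, 109), (2, 105), (4, 106), (6, 111), (8, 120), (10, 125), (12, 122), (14, 120), (16, 120), (18, 121), (20, 123), (22, 127), (24, 134), (26, 143), (28, 148), (30, 146)]
plate x [(-60, 123), (-58, 148), (-56, 173), (-54, 188), (-52, 191), (-50, 185), (-48, 174), (-46, 156), (-44, 131), (-42, 117), (-40, 114), (-38, 113), (-36, 113), (-34, 114), (-32, 115), (30, 110), (32, 110), (34, 110), (36, 110), (38, 110), (40, 110), (42, 109), (44, 110), (46, 123), (48, 154), (50, 178), (52, 187), (54, 185), (56, 171), (58, 150)]
pocket x [(-30, 208), (-27, 182), (-24, 168), (-21, 171), (-18, 175), (-15, 174), (-12, 158), (-9, 143), (-6, 142), (-3, 146), (0, 142), (3, 127), (6, 119), (9, 121), (12, 121), (15, 118), (18, 122), (21, 126), (24, 128), (27, 127), (30, 129), (33, 129), (36, 126), (39, 126), (42, 125), (45, 123), (48, 124), (51, 122), (54, 118), (57, 118), (60, 119), (63, 119), (66, 119), (69, 116), (72, 116), (75, 117), (78, 120), (81, 138), (84, 155), (87, 154), (90, 140), (93, 125), (96, 112), (99, 123), (102, 157), (105, 196), (108, 225)]
```

Emit:
{"method": "play_rows", "body": {"motion": [[0, 0, -0.3, 0, 0, 0, 100], [0, -0.3, -0.5, 0, 0, -0.1, 100], [0, -0.6, -0.5, 0, 0, -0.18, 100], [-0.2, -1, -0.5, 0, 0, -0.18, 60], [-0.4, -1, -0.5, 0, 0, -0.18, 60]]}}

```text
time: 9.38
ee_pos: [0.2124, 0.3745, 0.3233]
eef_rot: [0.022, 1.0, 0.001, 0.0]
ft_force: [2.2, 1.4, 0.6]
width: 0.0744
```

Emit:
{"method": "play_rows", "body": {"motion": [[-0.25, -0.1, 0, 0, 0, 0, 60], [-0.5, -0.3, 0, 0, 0, 0, 60], [-0.75, -0.5, 0, 0, 0, 0, 60], [-0.95, -0.75, 0, 0, 0, 0, 60], [-1, -1, 0, 0, 0, 0, 60]]}}

```text
time: 10.0
ee_pos: [0.4052, 0.1644, 0.3224]
eef_rot: [0.025, 1.0, -0.0, 0.0]
ft_force: [0.5, -0.5, 0.6]
width: 0.0524
```

Emit:
{"method": "play_rows", "body": {"motion": [[-0.15, -0.25, 0.1, 0, 0, 0, 60], [-0.3, -0.5, 0.3, 0, 0, 0, 60], [-0.4, -0.8, 0.5, 0, 0, 0, 60], [-0.4, -0.97, 0.7, 0, 0, 0, 60], [-0.4, -0.97, 0.9, 0, 0, 0, 60]]}}

```text
time: 10.62
ee_pos: [0.4747, -0.0343, 0.1418]
eef_rot: [0.026, 1.0, 0.0, 0.001]
ft_force: [0.5, 1.0, -1.0]
width: 0.0522
```

Emit:
{"method": "play_rows", "body": {"motion": [[0, 0.017, 0.15, 0, 0, 0, 50], [0, 0.017, 0.3, 0, 0, 0, 50], [0, 0.017, 0.385, 0, 0, 0, 50], [0, 0.017, 0.385, 0, 0, 0, 50]]}}

```text
time: 11.12
ee_pos: [0.4738, -0.0277, 0.0647]
eef_rot: [0.024, 1.0, -0.0, -0.001]
ft_force: [-0.1, 0.1, 1.6]
width: 0.0437
```

```bash
python3 - <<'E'
from h import *
s=r.read_state(); print(s["ee_pos"],s["eef_rot"],s["ft_force"])
T=eyes.camera("top");S=eyes.camera("side")
print([eyes.landmark_of(c,"new_pad_mid")[:2] for c in (T,S)],proj(T,s["ee_pos"]),proj(S,s["ee_pos"]))
a=cv2.resize(T["image"][225:305,335:425,::-1],None,fx=4.3,fy=5,interpolation=cv2.INTER_CUBIC)
b=cv2.resize(S["image"][180:270,305:395,::-1],None,fx=4.4,fy=4.4,interpolation=cv2.INTER_CUBIC)
cv=np.zeros((400,800,3),np.uint8);cv[:400,:387]=a;cv[:396,400:796]=b;cv2.imwrite("pics/c4.png",cv)
E
```

```text
[ 0.47380025 -0.02769864  0.06474171] [ 2.40507009e-02  9.99710160e-01 -3.30753126e-04 -1.02440488e-03] [-0.08049342  0.13034171  1.61309124]
[[], [{'xy': [344.3, 242.0], 'p': 0.6}]] [358.54751422 264.53825512] [346.45730319 236.59099091]
```

View pics/c4.png

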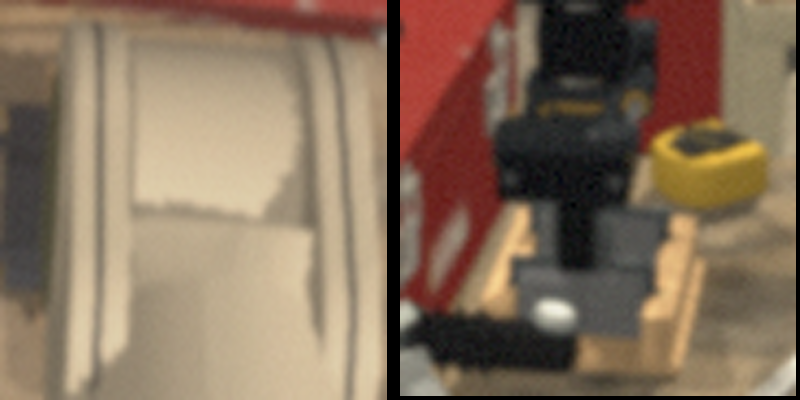

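Emit:
{"method": "play_rows", "body": {"motion": [[0, -0.015, 0, 0, 0, 0, 30], [0, -0.015, 0, 0, 0, 0, 10], [0, -0.015, 0, 0, 0, 0, 0], [0, -0.015, 0, 0, 0, 0, 0], [0, -0.015, 0, 0, 0, 0, 0]], "squeeze": 15}}

```text
time: 11.95
ee_pos: [0.4744, -0.0314, 0.0655]
eef_rot: [0.024, 1.0, -0.0, -0.0]
ft_force: [0.3, -4.1, 0.1]
width: 0.0085
```

Emit:
{"method": "play_rows", "body": {"motion": [[0, -0.015, 0, 0, 0, 0, 0], [0, -0.015, 0, 0, 0, 0, 0]]}}

```text
time: 12.2
ee_pos: [0.4742, -0.0337, 0.0655]
eef_rot: [0.024, 1.0, 0.0, -0.0]
ft_force: [-0.2, -2.5, -0.8]
width: 0.0079
```

Emit:
{"method": "play_rows", "body": {"motion": [[0, 0.01, 0, 0, 0, 0, 0], [0, 0.01, -0.1, 0, 0, 0, 0], [0, 0.01, -0.35, 0, 0, 0, 0], [0, 0.01, -0.65, 0, 0, 0, 0], [0, 0.01, -1, 0, 0, 0, 0]], "squeeze": 45}}

```text
time: 12.82
ee_pos: [0.4737, -0.0311, 0.2596]
eef_rot: [0.024, 1.0, 0.0, -0.0]
ft_force: [1.8, 0.1, -2.7]
width: 0.0077
```

Emit:
{"method": "play_rows", "body": {"motion": [[0, 0.1, -0.2, 0, 0, 0, 0], [-0.05, 0.3, -0.22, 0, 0, -0.1, 0], [-0.1, 0.55, -0.22, 0, 0, -0.2, 0], [-0.15, 0.8, -0.22, 0, 0, -0.31, 0], [-0.2, 1, -0.22, 0, 0, -0.31, 0]]}}

```text
time: 13.45
ee_pos: [0.5235, 0.1692, 0.3015]
eef_rot: [-0.22, 0.975, 0.0, -0.001]
ft_force: [-0.4, -1.7, -1.5]
width: 0.0076
```

Emit:
{"method": "play_rows", "body": {"motion": [[-0.17, 0.2, 0, 0, 0, 0, 0], [-0.35, 0.4, 0, 0, 0, 0, 0], [-0.55, 0.6, 0, 0, 0, 0, 0], [-0.7, 0.77, 0, 0, 0, 0.004, 0], [-0.7, 0.77, 0, 0, 0, 0.004, 0]]}}

```text
time: 14.08
ee_pos: [0.5836, 0.3701, 0.299]
eef_rot: [-0.218, 0.976, 0.0, -0.002]
ft_force: [0.3, -0.5, -3.3]
width: 0.0075
```

```bash
python3 - <<'E'
from h import *
s=r.read_state(); e=s["ee_pos"]; print(e,s["eef_rot"],s["ft_force"])
T=eyes.camera("top");S=eyes.camera("side")
for l in("new_pad_mid","pocket_mid"):
    print(l,[[(q["xy"],round(q["p"],2)) for q in eyes.landmark_of(c,l)[:1]] for c in (T,S)])
print("pred",proj(T,e-[0,0,.017]),proj(S,e-[0,0,.017]))
a=cv2.resize(T["image"][140:270,105:235,::-1],None,fx=3,fy=3,interpolation=cv2.INTER_CUBIC)
b=cv2.resize(S["image"][190:320,210:340,::-1],None,fx=3,fy=3,interpolation=cv2.INTER_CUBIC)
cv=np.zeros((390,790,3),np.uint8);cv[:390,:390]=a;cv[:390,400:790]=b;cv2.imwrite("pics/c5.png",cv)
E
```

```text
[0.58358469 0.37010775 0.2989947 ] [-2.17551719e-01  9.76046854e-01  5.33265229e-05 -1.94577849e-03] [ 0.27394135 -0.51616777 -3.28972136]
new_pad_mid [[([142.3, 210.1], 0.83)], []]
pocket_mid [[([161.8, 212.1], 0.63)], [([273.9, 275.0], 0.63)]]
pred [142.84143357 206.8959709 ] [269.75211533 222.17158647]
```

View pics/c5.png

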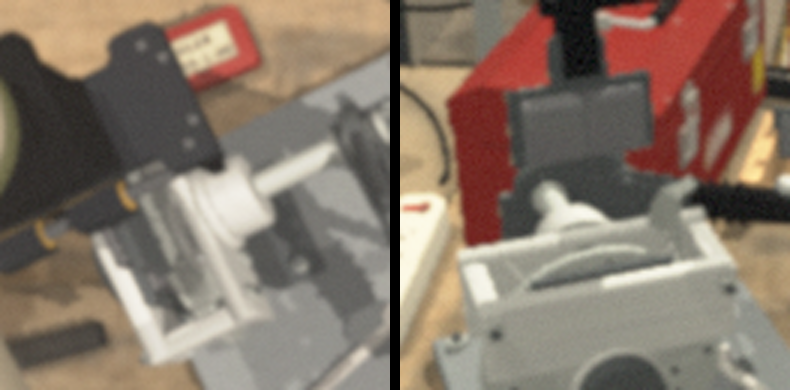

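```bash
python3 - <<'E'
from h import *
s=r.read_state(); e=s["ee_pos"]; R=Ro.from_quat(s["eef_rot"]).as_matrix()
S=eyes.camera("side");T=eyes.camera("top")
px=-R[:,0];py=R[:,1];m=e-[0,0,.017]
def hull(c,pts): return cv2.convexHull(np.float32([proj(c,p) for p in pts])).reshape(-1,2)
def box(dx,dz,xs,ys,zs): return [m+px*(x+dx)+py*y+np.array([0,0,z+dz]) for x in xs for y in ys for z in zs]
q=eyes.regions_of(S,"new_pad_mid"); k=q[0]["region"].astype(np.uint8); print(q[0]["p"],k.sum())
best=[]
for dx in np.arange(-.010,.0101,.001):
  for dz in np.arange(-.008,.0081,.002):
    im=np.zeros((480*4,640*4),np.uint8)
    for b in(box(dx,dz,(-.045,.045),(-.004,.004),(-.04,.01)),box(dx,dz,(-.037,.037),(.004,.014),(-.036,.006))):
        cv2.fillConvexPoly(im,(hull(S,b)*4+2).astype(np.int32),1)
    im=cv2.resize(im,(640,480),interpolation=cv2.INTER_AREA)
    lim=int(proj(S,m+[0,0,.008])[1]); a=im[lim:];kk=k[lim:]
    best.append(((a&kk).sum()/(a|kk).sum(),round(dx,3),round(dz,3)))
print(sorted(best)[-6:])
for c,n in((S,"side"),(T,"top")):
    q=eyes.regions_of(c,"catch")
    if q:
        ys,xs=np.nonzero(q[0]["region"]); print(n,"catch",q[0]["p"],len(xs),[(y,xs[ys==y].min(),xs[ys==y].max()) for y in np.unique(ys)])
for x in(-.040,-.047,-.072): print(x,[ (z,np.round(proj(S,B(.0415+x,.0565,z)),1),np.round(proj(T,B(.0415+x,.0565,z)),1)) for z in(.183,.213)])
E
```

```text
0.62 1453
[(np.float64(0.9388379204892966), np.float64(-0.002), np.float64(0.0)), (np.float64(0.9398782343987824), np.float64(0.002), np.float64(0.0)), (np.float64(0.9401061410159212), np.float64(-0.0), np.float64(-0.002)), (np.float64(0.9538816295157571), np.float64(-0.001), np.float64(0.0)), (np.float64(0.956989247311828), np.float64(0.001), np.float64(0.0)), (np.float64(0.9613601236476044), np.float64(-0.0), np.float64(0.0))]
side catch 0.55 175 [(np.int64(249), np.int64(305), np.int64(306)), (np.int64(250), np.int64(303), np.int64(307)), (np.int64(251), np.int64(301), np.int64(307)), (np.int64(252), np.int64(298), np.int64(307)), (np.int64(253), np.int64(297), np.int64(306)), (np.int64(254), np.int64(296), np.int64(305)), (np.int64(255), np.int64(296), np.int64(304)), (np.int64(256), np.int64(295), np.int64(304)), (np.int64(257), np.int64(295), np.int64(303)), (np.int64(258), np.int64(294), np.int64(303)), (np.int64(259), np.int64(294), np.int64(303)), (np.int64(260), np.int64(294), np.int64(303)), (np.int64(261), np.int64(293), np.int64(303)), (np.int64(262), np.int64(293), np.i
[... 2034 characters left out ...]
), np.int64(166)), (np.int64(239), np.int64(165), np.int64(166)), (np.int64(248), np.int64(184), np.int64(186)), (np.int64(249), np.int64(182), np.int64(186)), (np.int64(250), np.int64(180), np.int64(186)), (np.int64(251), np.int64(179), np.int64(185)), (np.int64(252), np.int64(179), np.int64(185)), (np.int64(253), np.int64(179), np.int64(183))]
-0.04 [(0.183, array([292.3, 265.8]), array([171.2, 230.1])), (0.213, array([291.5, 251.9]), array([166.1, 228.9]))]
-0.047 [(0.183, array([295.8, 265.2]), array([172.7, 233.3])), (0.213, array([295.1, 251.3]), array([167.7, 232.2]))]
-0.072 [(0.183, array([308.2, 262.9]), array([178.1, 244.6])), (0.213, array([307.6, 249.1]), array([173.3, 243.9]))]
```

Emit:
{"method": "play_rows", "body": {"motion": [[-0.006, -0.009, 0.1, 0, 0, 0, 0], [-0.006, -0.009, 0.2, 0, 0, 0, 0], [-0.006, -0.009, 0.25, 0, 0, 0, 0], [-0.006, -0.009, 0.25, 0, 0, 0, 0]]}}

```text
time: 15.12
ee_pos: [0.5872, 0.3641, 0.252]
eef_rot: [-0.215, 0.977, 0.0, 0.0]
ft_force: [0.4, 0.4, -2.9]
width: 0.0075
```

```bash
python3 - <<'E'
from h import *
s=r.read_state(); e=s["ee_pos"]; print(e,s["ft_force"],Rb.T@(e-bo))
S=eyes.camera("side");T=eyes.camera("top")
a=cv2.resize(T["image"][165:255,115:215,::-1],None,fx=3.9,fy=5.5,interpolation=cv2.INTER_CUBIC)
b=cv2.resize(S["image"][200:310,220:320,::-1],None,fx=4,fy=4.5,interpolation=cv2.INTER_CUBIC)
cv=np.zeros((500,800,3),np.uint8);cv[:495,:390]=a;cv[:495,400:800]=b;cv2.imwrite("pics/c6.png",cv)
E
```

```text
[0.58721467 0.36408872 0.25202533] [ 0.39539957  0.43679262 -2.85069354] [0.04048167 0.05128548 0.25202533]
```

View pics/c6.png

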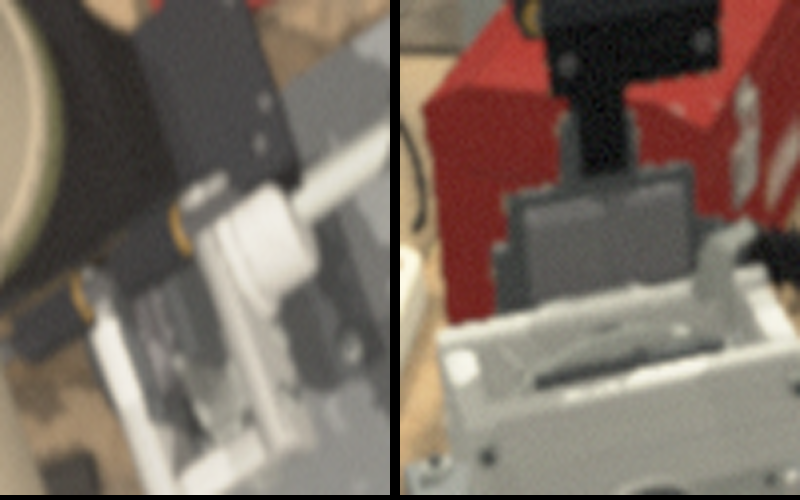

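Emit:
{"method": "play_rows", "body": {"motion": [[-0.003, 0.026, 0, 0, 0, 0, 0], [-0.003, 0.026, 0, 0, 0, 0, 0], [-0.003, 0.026, 0, 0, 0, 0, 0]]}}

```text
time: 15.6
ee_pos: [0.5854, 0.3691, 0.2522]
eef_rot: [-0.215, 0.977, 0.0, 0.0]
ft_force: [-0.1, 0.0, -3.3]
width: 0.0073
```

```bash
python3 - <<'E'
from h import *
s=r.read_state(); e=s["ee_pos"]; R=Ro.from_quat(s["eef_rot"]).as_matrix();print(e,s["ft_force"],Rb.T@(e-bo),np.degrees(np.arctan2(-R[1,0],-R[0,0])),R[:,2])
E
```

```text
[0.58541612 0.3690911  0.25216077] [-0.13852876  0.02872214 -3.2774954 ] [0.04096572 0.05657928 0.25216077] 24.799876355539 [ 3.96859634e-05  6.27244888e-05 -9.99999997e-01]
```

Emit:
{"method": "play_rows", "body": {"motion": [[0, 0, 0.02, 0, 0, 0, 0], [0, 0, 0.04, 0, 0, 0, 0], [0, 0, 0.06, 0, 0, 0, 0], [0, 0, 0.07, 0, 0, 0, 0]]}}

```text
time: 16.1
ee_pos: [0.5856, 0.369, 0.2376]
eef_rot: [-0.215, 0.977, -0.0, 0.0]
ft_force: [3.9, 1.9, -0.8]
width: 0.0076
```

Emit:
{"method": "play_rows", "body": {"motion": [[0, 0, 0.03, 0, 0, 0, 0], [0, 0, 0.06, 0, 0, 0, 0], [0, 0, 0.09, 0, 0, 0, 0], [0, 0, 0.1, 0, 0, 0, 0]]}}

```text
time: 16.6
ee_pos: [0.5853, 0.3689, 0.2174]
eef_rot: [-0.215, 0.977, -0.0, -0.0]
ft_force: [3.5, 1.7, -0.4]
width: 0.0077
```

Emit:
{"method": "play_rows", "body": {"motion": [[0, 0, 0.03, 0, 0, 0, 0], [0, 0, 0.06, 0, 0, 0, 0], [0, 0, 0.09, 0, 0, 0, 0], [0, 0, 0.12, 0, 0, 0, 0], [0, 0, 0.125, 0, 0, 0, 0]]}}

```text
time: 17.23
ee_pos: [0.5844, 0.3685, 0.1914]
eef_rot: [-0.215, 0.977, -0.001, -0.002]
ft_force: [0.2, 0.8, -4.8]
width: 0.0076
```

Emit:
{"method": "play_rows", "body": {"motion": [[0, 0, 0.01, 0, 0, 0, 0], [0, 0, 0.02, 0, 0, 0, 0], [0, 0, 0.025, 0, 0, 0, 0], [0, 0, 0.025, 0, 0, 0, 0]]}}

```text
time: 17.73
ee_pos: [0.5853, 0.3689, 0.1895]
eef_rot: [-0.215, 0.977, 0.0, 0.0]
ft_force: [-4.8, -3.1, 6.8]
width: 0.0078
```

```bash
python3 - <<'E'
from h import *
s=r.read_state(); e=s["ee_pos"]; print(e,s["ft_force"],Rb.T@(e-bo))
S=eyes.camera("side");T=eyes.camera("top")
a=cv2.resize(T["image"][165:255,115:215,::-1],None,fx=3.9,fy=5.5,interpolation=cv2.INTER_CUBIC)
b=cv2.resize(S["image"][210:300,240:330,::-1],None,fx=4.4,fy=5.5,interpolation=cv2.INTER_CUBIC)
cv=np.zeros((500,800,3),np.uint8);cv[:495,:390]=a;cv[:495,400:796]=b;cv2.imwrite("pics/c7.png",cv)
E
```

```text
[0.58528367 0.36894949 0.18953792] [-4.77644432 -3.12091292  6.84199362] [0.04078584 0.05650691 0.18953792]
```

View pics/c7.png

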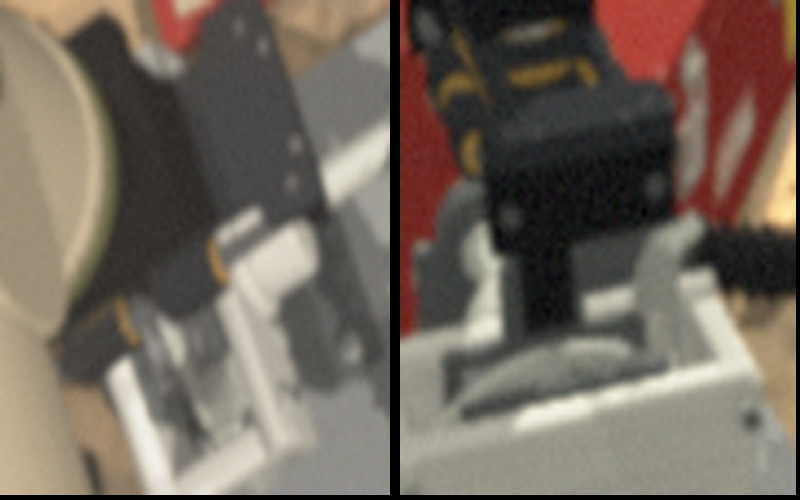

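Emit:
{"method": "play_rows", "body": {"motion": [[0, 0, 0.01, 0, 0, 0, 0], [0, 0, 0.02, 0, 0, 0, 0], [0, 0, 0.02, 0, 0, 0, 0]]}}

```text
time: 18.2
ee_pos: [0.5854, 0.3691, 0.1894]
eef_rot: [-0.215, 0.977, 0.001, 0.001]
ft_force: [-14.0, -7.3, 29.7]
width: 0.0077
```

Emit:
{"method": "play_rows", "body": {"motion": [[0, 0, -0.02, 0, 0, 0, 0], [0, 0, -0.05, 0, 0, 0, 0], [0, 0, -0.06, 0, 0, 0, 0], [0, 0, -0.06, 0, 0, 0, 0]]}}

```text
time: 18.7
ee_pos: [0.5843, 0.3686, 0.194]
eef_rot: [-0.215, 0.977, -0.001, -0.002]
ft_force: [-4.2, -1.7, -16.9]
width: 0.0074
```

Emit:
{"method": "play_rows", "body": {"motion": [[0, 0, 0.02, 0, 0, 0, 0], [0, 0, 0.045, 0, 0, 0, 0], [0, 0, 0.055, 0, 0, 0, 0], [0, 0, 0.055, 0, 0, 0, 0]]}}

```text
time: 19.2
ee_pos: [0.587, 0.3697, 0.1896]
eef_rot: [-0.215, 0.977, 0.001, 0.003]
ft_force: [-4.6, -2.5, 13.1]
width: 0.0077
```

Emit:
{"method": "play_rows", "body": {"motion": [[0, 0, -0.015, 0, 0, 0, 0], [0, 0, -0.015, 0, 0, 0, 25], [0, 0, -0.02, 0, 0, 0, 30], [0, 0, -0.1, 0, 0, 0, 30], [0, 0, -0.3, 0, 0, 0, 30]]}}

```text
time: 19.82
ee_pos: [0.5848, 0.3687, 0.2449]
eef_rot: [-0.215, 0.977, -0.001, -0.001]
ft_force: [0.7, 0.9, 0.5]
width: 0.0256
```

Emit:
{"method": "play_rows", "body": {"motion": [[0, 0, -0.2, 0, 0, 0, 40], [0, 0, -0.4, 0, 0, 0, 50], [0.3, -0.15, -0.45, 0, 0, 0, 60], [0.6, -0.35, -0.45, 0, 0, 0, 60], [0.85, -0.65, -0.45, 0, 0, 0, 60]]}}

```text
time: 20.45
ee_pos: [0.4937, 0.2071, 0.3364]
eef_rot: [-0.215, 0.977, 0.001, 0.001]
ft_force: [1.2, -0.3, 1.5]
width: 0.0518
```

```bash
python3 - <<'E'
from h import *
s=r.read_state(); e=s["ee_pos"]; print(e,s["ft_force"],Rb.T@(e-bo),s["width"])
S=eyes.camera("side");T=eyes.camera("top")
for l in("new_pad_mid","pocket_mid","lever_pivot","lever_grip","button_top"):
    q=[eyes.landmark_of(c,l)[:1] for c in(T,S)]; print(l,q)
    if q[0] and q[1]:
        X,er=tri([(T,q[0][0]["xy"]),(S,q[1][0]["xy"])]); print(X,er[0],Rb.T@(X-bo))
a=cv2.resize(T["image"][165:255,115:215,::-1],None,fx=3.9,fy=5.5,interpolation=cv2.INTER_CUBIC)
b=cv2.resize(S["image"][210:300,240:330,::-1],None,fx=4.4,fy=5.5,interpolation=cv2.INTER_CUBIC)
cv=np.zeros((500,800,3),np.uint8);cv[:495,:390]=a;cv[:495,400:796]=b;cv2.imwrite("pics/c8.png",cv)
E
```

```text
[0.49369266 0.20711739 0.33637703] [ 1.24155636 -0.26079673  1.4518685 ] [-0.11061701 -0.05145475  0.33637703] 0.051769431923217556
new_pad_mid [[{'xy': [374.1, 262.0], 'p': 0.62}], [{'xy': [271.8, 272.2], 'p': 0.79}]]
[ 0.60091234 -0.04715799 -0.04681559] [-13.2 -48.7] [-0.1209044  -0.3272195  -0.04681559]
pocket_mid [[], [{'xy': [274.5, 274.0], 'p': 0.94}]]
lever_pivot [[{'xy': [223.2, 187.2], 'p': 0.89}], [{'xy': [260.0, 254.3], 'p': 0.78}]]
[0.63674036 0.2543806  0.15436344] [0.1 0.6] [ 0.03900252 -0.06907431  0.15436344]
lever_grip [[], [{'xy': [318.4, 255.9], 'p': 0.81}]]
button_top [[{'xy': [224.0, 182.6], 'p': 0.52}], [{'xy': [345.9, 248.7], 'p': 0.67}]]
[0.52681694 0.24783302 0.18343911] [ 0.2 58. ] [-0.06338905 -0.02855279  0.18343911]
```

View pics/c8.png

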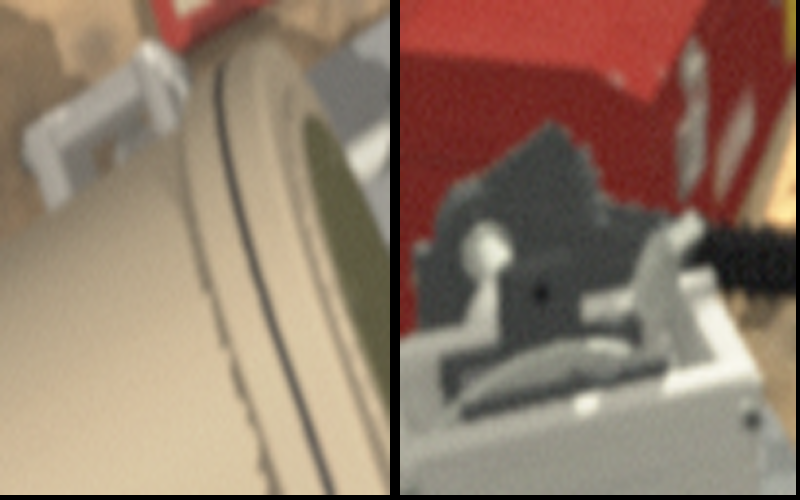

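The pad is home: its tab and shoulders sit low behind the disc, with the catch upright over the -x shoulder. Now the lever.

Emit:
{"method": "play_rows", "body": {"motion": [[-0.077, -0.113, 0.2, 0, 0, 0, 65], [-0.077, -0.113, 0.4, 0, 0, 0, 65], [-0.077, -0.113, 0.65, 0, 0, 0, 65], [-0.077, -0.113, 0.8, 0, 0, 0, 65], [-0.077, -0.113, 0.8, 0, 0, 0, 65]]}}

```text
time: 21.68
ee_pos: [0.517, 0.1937, 0.1731]
eef_rot: [-0.215, 0.977, -0.001, -0.002]
ft_force: [-0.0, -0.5, 0.2]
width: 0.0566
```

```bash
python3 - <<'E'
from h import *
s=r.read_state(); e=s["ee_pos"]; print(e,s["ft_force"],Rb.T@(e-bo),s["width"])
S=eyes.camera("side");T=eyes.camera("top")
for l in("lever_grip","button_top"):
    q=[eyes.landmark_of(c,l)[:1] for c in(T,S)]; print(l,q)
X=B(-.0954,-.074,.118); print(proj(S,X),proj(S,B(.041-.1858,-.074,.157-.187*.2764+.022*.961)))
a=cv2.resize(T["image"][190:300,200:300,::-1],None,fx=3.9,fy=4.5,interpolation=cv2.INTER_CUBIC)
b=cv2.resize(S["image"][190:290,280:380,::-1],None,fx=4,fy=4.9,interpolation=cv2.INTER_CUBIC)
cv=np.zeros((500,800,3),np.uint8);cv[:495,:390]=a;cv[:490,400:800]=b;cv2.imwrite("pics/c9.png",cv)
E
```

```text
[0.51698905 0.19373023 0.17305602] [-0.01727481 -0.49113202  0.22457036] [-0.09516097 -0.07343312  0.17305602] 0.05658834812746848
lever_grip [[{'xy': [256.3, 249.0], 'p': 0.68}], [{'xy': [319.5, 257.0], 'p': 0.75}]]
button_top [[{'xy': [265.0, 267.1], 'p': 0.59}], [{'xy': [339.7, 247.6], 'p': 0.47}]]
[319.64736019 257.60156491] [340.52655027 250.47300383]
```

View pics/c9.png

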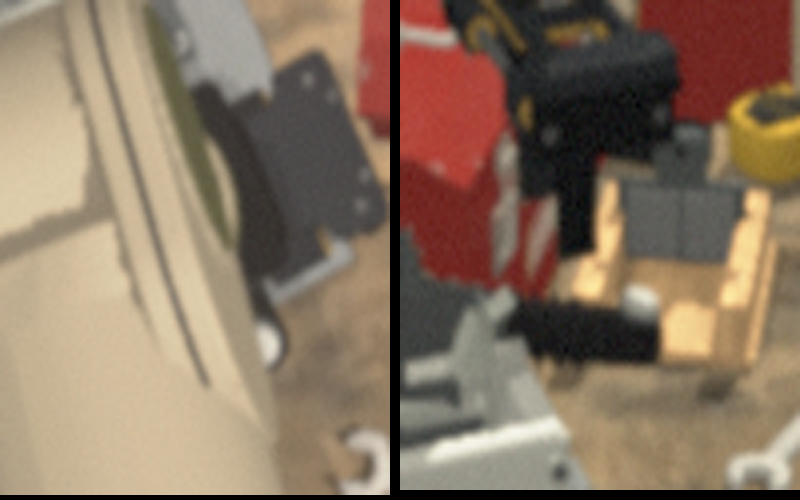

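Emit:
{"method": "play_rows", "body": {"motion": [[0, 0, 0.15, 0, 0, 0, 65], [0, 0, 0.3, 0, 0, 0, 65], [0, 0, 0.37, 0, 0, 0, 65], [0, 0, 0.37, 0, 0, 0, 20], [0, 0, 0.37, 0, 0, 0, 0]], "squeeze": 20}}

```text
time: 22.6
ee_pos: [0.519, 0.1944, 0.1023]
eef_rot: [-0.215, 0.977, 0.0, 0.001]
ft_force: [0.3, 0.9, 0.8]
width: 0.044
```

Emit:
{"method": "play_rows", "body": {"motion": [[0, 0, 0, 0, 0, 0, 0], [0, 0, 0, 0, 0, 0, 0], [0, 0, 0, 0, 0, 0, 0]], "squeeze": 35}}

```text
time: 22.98
ee_pos: [0.5195, 0.1927, 0.1019]
eef_rot: [-0.214, 0.977, -0.001, 0.001]
ft_force: [3.2, -5.0, 2.0]
width: 0.0276
```

Emit:
{"method": "play_rows", "body": {"motion": [[0.012, 0, -0.05, 0, 0, 0, 0], [0.02, 0, -0.1, 0, 0, 0, 0], [0.026, 0, -0.15, 0, 0, 0, 0], [0.027, 0, -0.2, 0, 0, 0, 0], [0.024, 0, -0.25, 0, 0, 0, 0]]}}

```text
time: 23.6
ee_pos: [0.5135, 0.1899, 0.1502]
eef_rot: [-0.214, 0.977, -0.001, -0.001]
ft_force: [4.5, -5.7, -11.1]
width: 0.0273
```

Emit:
{"method": "play_rows", "body": {"motion": [[-0.004, 0, -0.04, 0, 0, 0, 0], [-0.011, 0, -0.08, 0, 0, 0, 0], [-0.018, 0, -0.115, 0, 0, 0, 0], [-0.02, 0, -0.125, 0, 0, 0, 0], [-0.02, 0, -0.125, 0, 0, 0, 0]]}}

```text
time: 24.22
ee_pos: [0.5166, 0.1914, 0.1744]
eef_rot: [-0.214, 0.977, -0.002, -0.002]
ft_force: [1.1, -4.8, -10.4]
width: 0.028
```

```bash
cat > lv.py <<'E'
from h import *
s=r.read_state(); e=s["ee_pos"]; print(e,s["ft_force"],Rb.T@(e-bo),s["width"])
S=eyes.camera("side")
# lever angle from side view: match grip and button landmarks
def pt(th,L,h): 
    p=th-.28; return B(.041-L*np.cos(p)+h*np.sin(p),-.074,.157+L*np.sin(p)+h*np.cos(p))
th=np.arange(-.02,.9,.01)
for l,L,h in(("lever_grip",.142,0),("button_top",.187,.022)):
    for q in eyes.landmark_of(S,l)[:1]:
        d=[np.linalg.norm(proj(S,pt(t,L,h))-q["xy"]) for t in th]; i=int(np.argmin(d)); print(l,q,"theta",round(th[i],2),"res",round(d[i],1))
E
python3 lv.py
```

```text
[0.51658844 0.19135958 0.17444061] [  1.10800165  -4.79732264 -10.41483723] [-0.09652592 -0.07541236  0.17444061] 0.02796600025267546
lever_grip {'xy': [312.9, 231.6], 'p': 0.9} theta 0.48 res 7.3
```

Emit:
{"method": "play_rows", "body": {"motion": [[0, 0, -0.01, 0, 0, 0, 0], [0, 0, -0.018, 0, 0, 0, 0], [0, 0, -0.018, 0, 0, 0, 0]]}}

```text
time: 24.75
ee_pos: [0.5172, 0.1916, 0.1778]
eef_rot: [-0.214, 0.977, -0.002, -0.001]
ft_force: [6.3, -3.6, -16.4]
width: 0.0278
```

Emit:
{"method": "play_rows", "body": {"motion": [[0, 0, 0.01, 0, 0, 0, 0], [0, 0, 0.02, 0, 0, 0, 30], [0, 0, 0.02, 0, 0, 0, 65], [0, 0, 0.02, 0, 0, 0, 65], [0, 0, 0.02, 0, 0, 0, 65]]}}

```text
time: 25.38
ee_pos: [0.5176, 0.1942, 0.176]
eef_rot: [-0.215, 0.977, 0.0, 0.0]
ft_force: [0.6, -0.2, 0.3]
width: 0.0498
```

Emit:
{"method": "play_rows", "body": {"motion": [[0, 0, -0.1, 0, 0, 0, 65], [0, 0, -0.3, 0, 0, 0, 65], [0, 0, -0.5, 0, 0, 0, 65], [0, 0, -0.7, 0, 0, 0, 65], [0, 0, -0.7, 0, 0, 0, 65]]}}

```text
time: 26.0
ee_pos: [0.5187, 0.1943, 0.3188]
eef_rot: [-0.215, 0.977, 0.001, 0.003]
ft_force: [-0.3, 0.5, -0.5]
width: 0.0563
```

```bash
cat >> lv.py <<'E'
b=cv2.resize(S["image"][170:290,240:370,::-1],None,fx=5,fy=5,interpolation=cv2.INTER_CUBIC)
for t in(.33,.50,.66):
    P=lambda X:tuple(int(v) for v in (proj(S,X)-[240,170])*5+2)
    cv2.line(b,P(pt(t,.1,0)),P(pt(t,.204,0)),(0,255,0) if t==.5 else (0,0,255)); cv2.circle(b,P(pt(t,.187,.022)),4,(255,0,255),1)
import sys; cv2.imwrite("pics/"+sys.argv[1],b)
E
python3 lv.py c10.png
```

```text
[0.51872638 0.19427799 0.31882912] [-0.30213306  0.47861711 -0.47013252] [-0.09335492 -0.07367091  0.31882912] 0.05629456764972495
lever_grip {'xy': [317.2, 231.3], 'p': 0.93} theta 0.47 res 3.1
button_top {'xy': [338.9, 211.3], 'p': 0.61} theta 0.51 res 2.8
```

Image limit reached; the landmarks put the lever at 0.47–0.51 (third notch). I'll feel gently with shut fingers to confirm that the pawl holds it.

Emit:
{"method": "play_rows", "body": {"motion": [[0, 0, 0.15, 0, 0, 0, 0], [0, 0, 0.35, 0, 0, 0, 0], [0, 0, 0.45, 0, 0, 0, 0], [0, 0, 0.52, 0, 0, 0, 0], [0, 0, 0.52, 0, 0, 0, 0]], "squeeze": 10}}

```text
time: 26.78
ee_pos: [0.5169, 0.1935, 0.2105]
eef_rot: [-0.215, 0.977, -0.0, -0.001]
ft_force: [-0.0, -0.1, 0.6]
width: 0.0148
```

Emit:
{"method": "play_rows", "body": {"motion": [[0, 0, 0.03, 0, 0, 0, 0], [0, 0, 0.045, 0, 0, 0, 0], [0, 0, 0.06, 0, 0, 0, 0], [0, 0, 0.06, 0, 0, 0, 0]]}}

```text
time: 27.28
ee_pos: [0.5175, 0.1938, 0.1997]
eef_rot: [-0.215, 0.977, 0.0, 0.0]
ft_force: [0.2, -1.0, 0.0]
width: 0.0002
```

Emit:
{"method": "play_rows", "body": {"motion": [[0, 0, 0.01, 0, 0, 0, 0], [0, 0, 0.02, 0, 0, 0, 0], [0, 0, 0.02, 0, 0, 0, 0]]}}

```text
time: 27.65
ee_pos: [0.5174, 0.1937, 0.1966]
eef_rot: [-0.215, 0.977, 0.0, 0.0]
ft_force: [-4.2, -2.2, 9.5]
width: 0.0
```

The lever takes 9.5 N with no give and tip height 0.197 m matches ~0.48 rad, so it's held in notch 3. Now the button.

Emit:
{"method": "play_rows", "body": {"motion": [[0, 0, -0.15, 0, 0, 0, 0], [0, 0, -0.22, 0, 0, 0, 0], [0.1, 0, -0.22, 0, 0, 0, 0], [0.215, 0, -0.22, 0, 0, 0, 0], [0.215, 0, -0.22, 0, 0, 0, 0]]}}

```text
time: 28.28
ee_pos: [0.4777, 0.1754, 0.2396]
eef_rot: [-0.215, 0.977, 0.001, 0.0]
ft_force: [0.8, -0.8, 0.9]
width: 0.0007
```

```bash
python3 - <<'E'
from h import *
s=r.read_state(); e=s["ee_pos"]; print(e,s["ft_force"],Rb.T@(e-bo))
S=eyes.camera("side");T=eyes.camera("top")
for l in("lever_grip","button_top"):
    print(l,[eyes.landmark_of(c,l)[:1] for c in(T,S)])
X=B(-.138,-.074,.2157);print(proj(T,X),proj(S,X))
for c in(T,S):
    q=eyes.regions_of(c,"button")[:1]
    if q: print(q[0]["p"],q[0]["xy"],q[0]["region"].sum())
q=eyes.regions_of(T,"lever")[:1]; print([(a["p"],a["xy"],a["region"].sum()) for a in q])
E
```

```text
[0.47772102 0.17540895 0.23963745] [ 0.82097078 -0.83512102  0.93160079] [-0.13849279 -0.07344245  0.23963745]
lever_grip [[], [{'xy': [318.1, 233.0], 'p': 0.82}]]
button_top [[{'xy': [163.7, 213.6], 'p': 0.6}], [{'xy': [333.6, 210.1], 'p': 0.37}]]
[259.29532118 264.4208508 ] [337.09509029 214.23168994]
0.55 [336.6, 216.2] 35
[(0.9, [233.5, 185.6], np.int64(255))]
```

Emit:
{"method": "play_rows", "body": {"motion": [[0, 0, 0.06, 0, 0, 0, 0], [0, 0, 0.11, 0, 0, 0, 0], [0, 0, 0.14, 0, 0, 0, 0], [0, 0, 0.14, 0, 0, 0, 0]]}}

```text
time: 29.22
ee_pos: [0.478, 0.1755, 0.2115]
eef_rot: [-0.215, 0.977, 0.0, -0.001]
ft_force: [-3.1, -1.8, 7.7]
width: 0.0004
```

Emit:
{"method": "play_rows", "body": {"motion": [[0.005, 0, 0.05, 0, 0, 0, 0], [0.025, 0, 0.14, 0, 0, 0, 0], [0.037, 0, 0.25, 0, 0, 0, 0], [0.037, 0, 0.36, 0, 0, 0, 0], [0.033, 0, 0.45, 0, 0, 0, 0]]}}

```text
time: 29.85
ee_pos: [0.4731, 0.1733, 0.1212]
eef_rot: [-0.215, 0.977, 0.0, 0.001]
ft_force: [-3.6, -0.9, 31.3]
width: 0.0001
```

Emit:
{"method": "play_rows", "body": {"motion": [[0, 0, 0.02, 0, 0, 0, 0], [0, 0, 0.03, 0, 0, 0, 0], [0, 0, 0.03, 0, 0, 0, 0]]}}

```text
time: 30.22
ee_pos: [0.4737, 0.1736, 0.1202]
eef_rot: [-0.214, 0.977, 0.002, 0.001]
ft_force: [-20.7, -8.8, 58.1]
width: 0.0005
```

Emit:
{"method": "play_rows", "body": {"motion": [[0, 0, -0.04, 0, 0, 0, 0], [0, 0, -0.2, 0, 0, 0, 0], [0, 0, -0.5, 0, 0, 0, 0], [0, 0, -0.8, 0, 0, 0, 0], [0, 0, -0.8, 0, 0, 0, 0]]}}

```text
time: 30.85
ee_pos: [0.4743, 0.1736, 0.2796]
eef_rot: [-0.215, 0.977, 0.001, 0.003]
ft_force: [0.1, -0.1, -1.4]
width: 0.0006
```

```bash
python3 lv.py c11.png; python3 - <<'E'
from h import *
S=eyes.camera("side");T=eyes.camera("top")
for l in("new_pad_mid","worn_pad_mid","button"):
    for c in(T,S):
        print(l,[(q["p"],q["xy"]) for q in eyes.regions_of(c,l)[:1]])
X=[B(-.1448,-.074,.1264),B(.041,.0565,.172)];print([proj(S,x) for x in X])
E
```

```text
[0.47425482 0.17363929 0.27959841] [ 0.1228188  -0.10575149 -1.43147253] [-0.14238213 -0.07358143  0.27959841] 0.000550823931731922
button_top {'xy': [336.4, 248.9], 'p': 0.42} theta 0.01 res 4.3
new_pad_mid [(0.59, [163.6, 214.6])]
new_pad_mid [(0.66, [269.9, 266.5])]
worn_pad_mid [(0.63, [391.5, 263.3])]
worn_pad_mid [(0.59, [350.2, 232.9])]
button []
button []
[array([340.52683783, 250.49501957]), array([272.65847192, 274.5157552 ])]
```

```bash
python3 - <<'E'
from h import *
S=eyes.camera("side"); a=cv2.imread("pics/s0.png")[:,:,::-1].astype(int)
bx=(slice(243,268),slice(316,350))
now=S["image"].astype(int)
print("diff grip zone",np.abs(a[bx]-now[bx]).mean(), "ref static",np.abs(a[380:420,200:280]-now[380:420,200:280]).mean())
for d in range(-4,5): print(d,round(np.abs(a[243:268,316:350]-now[243+d:268+d,316:350]).mean(),1),end=" ")
print(r.read_state()["ft_force"]); job.close_job()
E
```

```text
diff grip zone 20.686274509803923 ref static 4.442395833333333
-4 48.2 -3 42.1 -2 34.9 -1 27.5 0 20.7 1 19.7 2 27.8 3 36.2 4 43.9 [-0.85723492 -0.21238511  0.96730064]
the job is handed in; nothing more can be done
```

The job is done and handed in at about 31 s on the robot clock, with the arm clear of everything.

- **Pad:** I pushed the thick-lined pad straight down into the pocket, lining towards the disc. It came to a solid stop at the expected height, taking about 30 N. A test pull was held at about 14 N above the rest reading, with about 4 mm of play. The picture afterwards showed the catch upright over the shoulder of the back plate. The worn pad is still in the rack.
- **Handbrake up:** I pulled the lever up and let go. The side camera put it at 0.47–0.51 rad, which is the third notch. With the gripper released, a light press of 9.5 N on the grip did not move it.
- **Handbrake down:** I pressed the button and pushed the lever down with it to the stop. The last landmark reading was about 0.01 rad. Compared with the first picture, the grip is within about 1 pixel of where it started.

**Checks that were weaker or disagreed:**
- When the lever reached its stop, the wrist force peaked at 58 N through the closed fingertips. That is under the 120 N wrist limit. The 40 N limit is for the arm or the gripper's body, and neither should have been touching.
- In the last look the network missed `lever_grip` and `button`, so the final lever angle rests on one low-confidence `button_top` reading (0.42), the picture comparison and the fingertip height at the stop.
- The comparison of the grip area left some difference (20, against 4 for a still area), perhaps because the rack behind it had changed.
- The picture limit was used up before the lever checks, so I did not see the third notch or the final position by eye.

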